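# Snap the split clip onto the pivot post with the fork tool

## Robot

A 6-joint arm with a two-finger parallel gripper is mounted at the origin on a cart in front of the work surface, level with it; the furniture and walls round the work are solid. World frame = base frame: x ahead of the robot, y to its left, z up, the work surface at z = 0. Lengths are in m, angles in rad, forces in N, time in s.
With the tool pointing down it reaches from about 0.3 to 0.875 m from the base axis. Payload 4.2 kg.
Tool frame: the origin (TCP) lies on the centre line of the jaws, within the pads' length; the fingertips stand 14 mm ahead of it and the grasp point (between the pads) lies 5 mm behind it (bot.tip_reach is the z of the fingertips in the tool frame, in m); z points along the fingers, y is the direction in which the jaws open and shut (so a half turn about z gives the same grasp; the last joint's range is limited). The gripper opens to 85 mm and grips with 20 to 120 N. Pads are 22 mm wide; open, the fingers measure 114 mm over their backs; the gripper's body (76 mm by 85 mm) begins 54 mm behind the grasp point. The pads swing forward as they close: fully open they stand 13 mm farther back than shut.
Start: joints at [-1.207, 0.32, 1.565, -0, 1.257, -0.02], TCP at [0.215, -0.533, 0.245] pointing down, gripper open.
Joint ranges: [-3.11, 3.11], [-0.84, 2.01], [0.21, 2.61], [-1.34, 4.49], [0.05, 2.63], [-2.56, 2.56]. Speed limits (rad/s): [2.57, 2.57, 3.14, 3.14, 3.14, 3.14].

## Interface

Orientations are given as a rotation vector (axis times angle).
In Python, from cell import status, vision, finish_job, nets, bot gives the robot as it stands.
- The arm moves only by the tool jog_arm, never from a script. Its argument "motion" is a list of rows, each an object of numbers: "x", "y", "z": the shift along the tool's x, y, z in mm; "ax", "ay", "az": the turn, a rotation vector about the tool's x, y, z in rad; "fingers": the opening, from 0 (shut) to 1 (fully open). In form: [{"x": .., "y": .., "z": .., "ax": .., "ay": .., "az": .., "fingers": ..}, ...]. A call has 1 to 8 rows; each row shifts and turns the commanded pose from where the row before left it, along the tool's axes as they then stand; what a row does not reach is not made up. A row lasts 1/10 s, in which the tool goes at most 50 mm and 8.59 degrees, less where a joint would pass 70% of its speed; a pose out of reach is approached as far as the arm can. A call with a gripper value outside its range is refused whole. The fingers move at their own pace and stop on an object; "grip_force" is the grip in N (left out, the last holds). Time passes only in rows, so rows that do not move let the fingers close. It gives the time, the measured TCP pose, the force and the opening at its end, in the units of the state.
- status.read_state(): the state, without advancing time (a new reading comes with each control period).
- vision.snapshot(name): name is "side" or "top" or "wrist"; returns a dict with "pixels" (400x640x3 uint8, red, green, blue), "z_map" (400x640 float32, m along the optical axis (not along the pixel's ray), 0 where there is no reading), "vertical_fov" (degrees; the focal length in pixels is half the picture's height over the tangent of half this angle, whatever the lens; pixels are square), "cx", "cy" (the principal point, pixels), "dist" ([k1, k2, p1, p2, k3] as OpenCV has them; the pictures are not rectified), "T" (4x4, takes a point from camera to world coordinates). Camera axes: x right, y up, looking along -z (the intrinsics and any distortion apply to the point x, -y, -z); pixel columns grow to the right and rows downward; lengths in m; the calibration is good to about 2 mm. A picture is of the moment at which its call begins.
- finish_job(): hands the job in, once; it reports no verdict.
Trained networks look in the newest picture that a camera, given by its name, has taken for a name from the list of things; names that differ only in an ending like _2 or _b are one class to them, and where a whole thing is asked for, a point or a joint stands for the part that bears it (a point fixed in the world has none). Each returns a list of dicts, best first, with "p" (0 to 1); they miss things now and then, are a little off and sometimes report something else, mostly with a low value. They report only what shows in the picture. A call takes as long as a camera call. They do not tell look-alikes from the thing itself.
- nets.look_for(camera, label): "centre" ([x, y, z] in m, in world coordinates, good to about 4 mm: the middle of the surface that is visible of it).
- nets.place_of(camera, label): "centre" ([x, y, z] in m, in world coordinates, good to about 4 mm: a listed point, or the origin of a listed thing).
The state is a dict: "t": time; "joints": joint angles; "dq": joint speeds; "effort": joint torques, N m; "tcp_pos": TCP position; "eef_rot": TCP orientation; "force": force on the tool from outside, world axes, zero at the start; "torque": the same for the moment, N m; "grip_width": opening from 0.0 (shut) to 1.0 (fully open).
Only numpy, scipy, OpenCV 4.12 (cv2) and the standard library are available. Lean on these libraries where they do the work, as an engineer would, in place of code of your own. Each camera call takes 0.05 s, during which the arm holds its last target.

## Task

On the swivel base a black split clip lies in its guide rails, mouth toward the upright pivot post. Take the two-pronged fork tool (not the one with the single flat blade), use it to push the clip along the guide, without touching the clip with the fingers, until it snaps fully home around the groove of the post, then lay the fork tool flat on the bench again, right way up, and let go.

Things in the scene. Friction and masses are not known exactly. Their poses are not given: they have to be found in the camera images.
- fork_grip (a point): Handle centre of the loose two-pronged fork tool on the bench (140 g), 19 mm above the tool's underside. Grey handle 110 long, 18 wide, 26 mm high (6 to 32 mm above the bench); grip it across its width. x along the handle to the prongs, z up. Rear foot 30 mm wide. A bystander tool has the same handle but one flat 22 mm wide blade; the two may swap places.
- fork_tips (a point): Midway between the two steel prong ends of the fork tool, 6 mm above its underside, 105 mm ahead of fork_grip along x. Prongs point along x, each 10 wide, 12 mm high (0 to 12 mm above the underside), gap 30 mm wide and 25 mm deep, 50 mm over both. Axes as fork_grip.
- clip_center (a point): Bore axis of the loose black split clip (50 g, 60 mm wide), 5 mm above its underside. x points out of its mouth to the post. Rear wall 16 mm high, its back face 34 mm behind this point; a tab 10 wide, 10 high sticks out 10 mm behind it (prongs push either side of it). Sprung arms touch the post 16 mm before home and spread; pushing takes about 12 N; at home the bore stops on the post.
- groove (a point): Groove centre (neck 20 mm diameter) of the upright post on the fixed base; clip_center coincides with it when home. 5 mm above the base's top, which is 14 mm above the bench. x: direction to push the clip. Base 90 wide, from 115 behind to 45 mm ahead of it. Rails 3 mm high, 64 mm apart, guide the clip. Collar 28 mm diameter above the neck, post top 50 mm above the bench.
Things that resemble listed ones, but are neither listed nor needed, are in the scene too. Of the things shaped like the part that bears clip_center, the black one is meant.

How it is judged:
On the way, in this order (a step that is already met when the one before it is completed fails the run):
1. the fork tool presses the clip toward the post (contact force between fork and clip above 1 N and horizontal distance between clip_center and groove above 0.006 m), for 0.02 s.
2. the clip has snapped home round the groove (horizontal distance between clip_center and groove below 0.004 m and z of clip_center in the frame of groove between -0.004 and 0.004 m and angle between clip_center's own z axis and vertical below 0.15 rad), for 0.1 s.
At the end, for the whole second after the job is handed in: The clip lies flat around the groove, its bore axis within 4 mm of the post's axis and its height within 4 mm; the fork tool lies on the bench (its grip point less than 30 mm above it), upright within 0.2 rad; both are at rest (all of step 2 and height (world z) of fork_grip below 0.03 m and angle between fork_grip's own z axis and vertical below 0.2 rad and linear speed of each of fork, clip below 0.02 m/s); the robot touches nothing.
It fails at once if the fingers push the clip (contact force between the fingers and clip above 1 N).
It also fails if it takes over 45 s, if anything falls off the work surface, if the arm or the gripper's body presses on something with over 40 N, if the wrist force passes 120 N, or if a joint passes its speed limit or range.

## Working session

There is one attempt and no reset: what is moved stays moved. The work goes in short steps, Python scripts to look and compute and a tool call to move; the robot and the scene stay as the last step left them, time stands still between calls to the robot, and variables do not carry over. Pictures are saved under pics/ and viewed, and the job is handed in when it is done.

Besides the shell and the picture viewer there is one more tool, called after "Call:" as name(argument=value, ...), one argument or row to a line, values as JSON. jog_arm: Moves the arm, as the interface text tells. Its arguments: {"type":"object","properties":{"motion":{"type":"array","items":{"type":"object","properties":{"x":{"type":"number"},"y":{"type":"number"},"z":{"type":"number"},"ax":{"type":"number"},"ay":{"type":"number"},"az":{"type":"number"},"fingers":{"type":"number"}}}},"grip_force":{"type":"number"}},"required":["motion"]}

```bash
ls; mkdir -p pics
cat > h.py <<'E'
import numpy as np, cv2
from cell import status, vision, finish_job, nets, bot
def snap(n):
    s=vision.snapshot(n); np.savez('last_%s.npz'%n,**{k:np.array(v) for k,v in s.items()}); return s
def K(s):
    h=s["pixels"].shape[0]; f=h/2/np.tan(np.radians(float(s["vertical_fov"]))/2)
    return np.array([[f,0,float(s["cx"])],[0,f,float(s["cy"])],[0,0,1]])
def rays(s,uv):
    p=cv2.undistortPoints(np.array(uv,float).reshape(-1,1,2),K(s),np.array(s["dist"],float)).reshape(-1,2)
    return np.c_[p[:,0],-p[:,1],-np.ones(len(p))]
def depth_pts(s,uv):
    uv=np.array(uv,float).reshape(-1,2); r=rays(s,uv)
    d=s["z_map"][uv[:,1].astype(int),uv[:,0].astype(int)]
    T=np.array(s["T"]); return (r*d[:,None])@T[:3,:3].T+T[:3,3]
def plane_pts(s,uv,z):
    r=rays(s,uv); T=np.array(s["T"]); w=r@T[:3,:3].T
    return T[:3,3]+w*((z-T[2,3])/w[:,2])[:,None]
def save(s,n,crop=None,k=1):
    im=s["pixels"][:,:,::-1]
    if crop: im=im[crop[1]:crop[3],crop[0]:crop[2]]
    if k!=1: im=cv2.resize(im,None,fx=k,fy=k,interpolation=cv2.INTER_CUBIC)
    cv2.imwrite('pics/%s.png'%n,im)
E
python3 - <<'E'
from h import *
for c in("side","top"):
    s=snap(c); save(s,c+"1")
    print(c,np.round(s["T"],3).tolist(),s["vertical_fov"],s["dist"])
    for l in("fork_grip","fork_tips","clip_center","groove"):
        for r in nets.place_of(c,l): print(c,l,np.round(r["centre"],3),round(r["p"],2))
print(status.read_state())
E
```

```text
pics
side [[-0.857, 0.2, -0.475, -0.006], [-0.516, -0.34, 0.786, 0.831], [-0.004, 0.919, 0.395, 0.51], [0.0, 0.0, 0.0, 1.0]] 42.17227587140154 [0.02217529 0.         0.         0.         0.        ]
side fork_grip [ 0.476 -0.311  0.018] 0.6
side fork_tips [ 0.462 -0.207  0.008] 0.89
side clip_center [0.532 0.091 0.018] 0.95
side clip_center [ 0.648 -0.032  0.   ] 0.75
side groove [ 0.479 -0.309  0.021] 0.69
side groove [0.527 0.14  0.018] 0.66
top [[-0.014, 0.995, -0.099, 0.434], [-1.0, -0.015, 0.0, -0.056], [-0.001, 0.099, 0.995, 1.194], [0.0, 0.0, 0.0, 1.0]] 42.06347453967052 [-0.09417764  0.          0.          0.          0.        ]
top fork_grip [ 0.481 -0.31   0.017] 0.67
top fork_tips [ 0.464 -0.198  0.007] 0.75
top clip_center [ 0.645 -0.032  0.006] 0.63
top groove [0.523 0.143 0.017] 0.88
{'t': 0.5, 'joints': array([-1.20701374e+00,  3.19662370e-01,  1.56451498e+00,  4.83841323e-06,
        1.25739113e+00, -2.00143423e-02]), 'dq': array([ 2.92983405e-03, -1.95604074e-03, -7.30293513e-04, -1.79592268e-03,
       -9.33284029e-05,  3.67849653e-05]), 'effort': array([ 1.91656713e-03, -4.15044236e+01, -2.34227854e+01,  1.10395688e-04,
        9.98331707e-04, -2.61606357e-05]), 'tcp_pos': array([ 0.21530505, -0.53318515,  0.24529626]), 'eef_rot': array([3.08390318e+00, 5.99166828e-01, 1.36182743e-05]), 'force': array([-0.67718837, -0.05148761, -0.57397774]), 'torque': array([0.01855727, 0.05264732, 0.01655093]), 'grip_width': 1.0028698812218704}
```

View pics/top1.png

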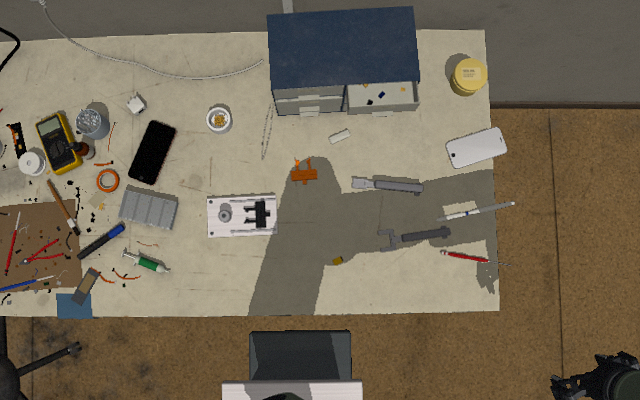

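View pics/side1.png

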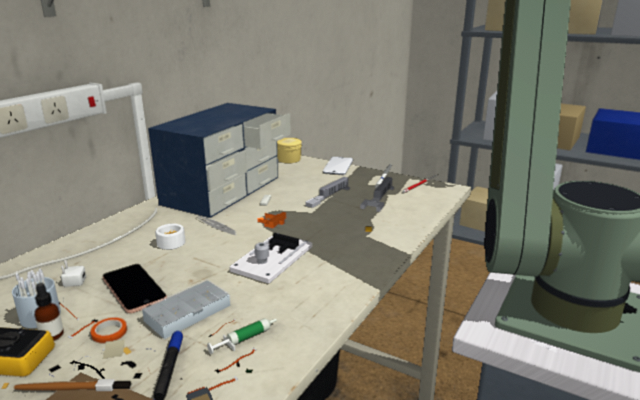

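The top view shows two tools. The one at (388,185) ends in a single flat blade. The one at (415,237) has two prongs at about (387,238), so that is the fork. There are two clips: an orange one at (304,173), which is a decoy, and the black one at (260,215) in the rails with the post at (225,215). I'll confirm with an enlarged crop.

Run:
```python
from h import *
s=dict(np.load('last_top.npz'))
save(s,"crop_fork",(340,165,470,260),6)
save(s,"crop_base",(195,180,295,250),8)
```

```text
(no output)
```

View pics/crop_fork.png

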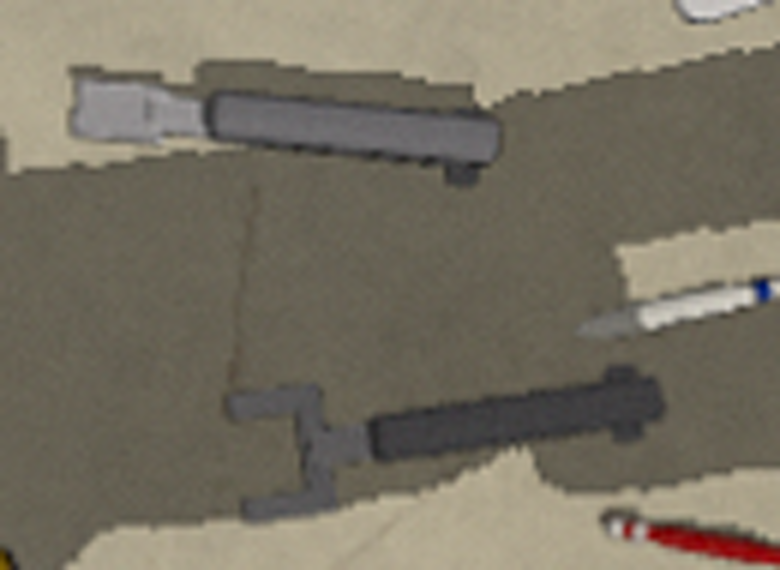

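View pics/crop_base.png

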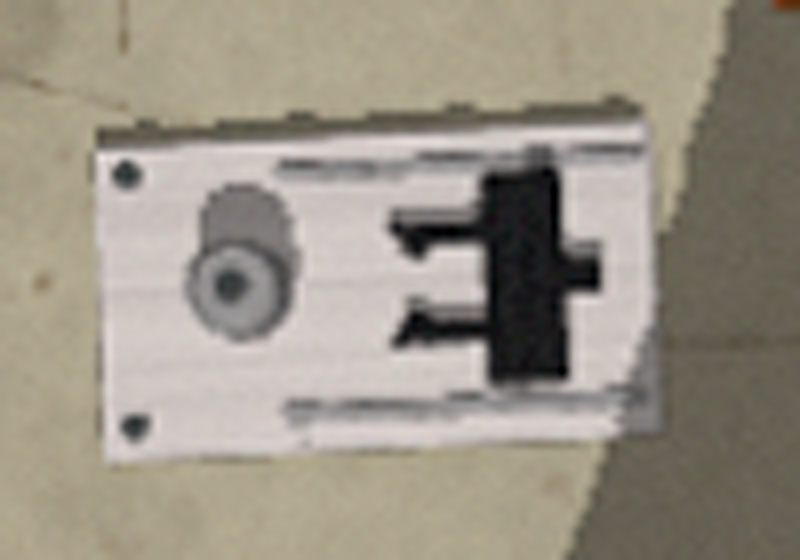

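Run:
```python
from h import *
s=dict(np.load('last_top.npz'))
f=lambda p,x0,y0,k:(np.array(p,float)+.5)/k-.5+[x0,y0]
def P(n,p,x0,y0,k,z):
    uv=f(p,x0,y0,k); w=plane_pts(s,uv,z); d=depth_pts(s,np.round(uv)); print(n,np.round(w*1000,1).tolist(),'depth z',np.round(d[:,2]*1000,1)); return w
A=(340,165,6);B=(195,180,8)
h=P('handle',[(372,438),(662,397)],*A,.032)
m=P('handle mid',[(517,418)],*A,.032)
t=P('tips',[(226,407),(243,510)],*A,.012)
b=P('base',[(97,149),(645,122),(660,430),(105,460)],*B,.014)
p=P('post',[(232,287)],*B,.05)
c=P('wall',[(483,175),(557,170),(568,378),(490,382)],*B,.030)
P('tab',[(600,272)],*B,.024)
yaw=lambda a,b:np.arctan2(b[1]-a[1],b[0]-a[0])
print('fork yaw',yaw(h[1],h[0]),yaw(m[0],t.mean(0)),'mid->tips',np.linalg.norm((t.mean(0)-m[0])[:2]))
print('base yaw',yaw(b[1],b[0]),yaw(b[2],b[3]),np.linalg.norm(b[1]-b[0]),np.linalg.norm(b[3]-b[0]))
print('wall yaw',yaw((c[1]+c[2])/2,(c[0]+c[3])/2))
u=b[0]-b[1];u/=np.linalg.norm(u);n=np.array([-u[1],u[0],0])
for q,nm in((p[0],'post'),(c.mean(0),'wall'),(b.mean(0),'base')): print(nm,q,q@u,q@n)
```

```text
handle [[471.2, -251.5, 32.0], [484.7, -361.3, 32.0]] depth z [30.4 32.8]
handle mid [[477.8, -306.2, 32.0]] depth z [31.6]
tips [[484.5, -199.6, 12.0], [445.5, -205.1, 12.0]] depth z [3.  4.7]
base [[568.4, 189.1, 14.0], [573.8, 31.7, 14.0], [485.8, 28.1, 14.0], [479.3, 186.4, 14.0]] depth z [ 1.8 15.7 11.6 17.7]
post [[525.3, 143.8, 50.0]] depth z [54.6]
wall [[557.5, 76.3, 30.0], [558.6, 55.4, 30.0], [500.0, 52.7, 30.0], [499.1, 74.6, 30.0]] depth z [18.6 17.3 20.  23.1]
tab [[530.1, 44.0, 24.0]] depth z [18.6]
fork yaw 1.6928313562298642 1.693195129398757 mid->tips 0.10466452178316998
base yaw 1.605189947082351 1.6116441105899635 0.15748266156607363 0.08910845867138734
wall yaw 1.615885518972986
post [0.52527228 0.14380503 0.05      ] 0.12565752928201393 -0.5299066325464808
wall [0.52881825 0.06476263 0.03      ] 0.04653994040453625 -0.5307324914060141
base [0.52679232 0.10884414 0.014     ] 0.09066504324249067 -0.5302235833175764
```

Fork (dark tool with two prongs, 50 mm wide, grip-to-tip distance measured 104.7 mm vs 105 given) and black clip are confirmed. The base measures 157x89 mm, against 160x90 given. Next I turn the tool in place while descending.

Call:
jog_arm(
  motion=[
    {"z":15,"az":-0.145,"fingers":0.75},
    {"z":15,"az":-0.145},
    {"z":15,"az":-0.145},
    {"z":15,"az":-0.145},
    {"z":15,"az":-0.145},
    {"z":15,"az":-0.145},
    {"z":15,"az":-0.145},
    {"z":15,"az":-0.145},
  ],
  grip_force=90,
)

```text
$.motion[0]: bad value
```

```bash
cat >> h.py <<'E'
from scipy.spatial.transform import Rotation as R
def delta(target,yaw,st=None):
    st=st or status.read_state(); r=R.from_rotvec(st["eef_rot"]); M=r.as_matrix()
    cur=np.arctan2(M[1,0],M[0,0])
    Rt=R.from_matrix(np.array([[np.cos(yaw),np.sin(yaw),0],[np.sin(yaw),-np.cos(yaw),0],[0,0,-1.]]))
    d=M.T@(np.array(target)-st["tcp_pos"])*1000
    print('t',round(st['t'],2),'tcp',np.round(st["tcp_pos"],4),'yaw',round(cur,4),'tilt',np.round(M[:,2],4),'d(tool,mm)',np.round(d,1),'rot(tool)',np.round((r.inv()*Rt).as_rotvec(),4),'grip',round(st['grip_width'],3),'F',np.round(st['force'],1))
E
python3 -c "
from h import *
delta([.478,-.306,.125],1.693); print(bot.tip_reach)"
```

```text
t 0.5 tcp [ 0.2153 -0.5332  0.2453] yaw 0.3838 tilt [ 0. -0. -1.] d(tool,mm) [ 328.7 -112.3  120.3] rot(tool) [ 0.      0.     -1.3092] grip 1.003 F [-0.7 -0.1 -0.6]
0.014
```

Call:
jog_arm(
  motion=[
    {"x":0,"y":0,"z":15,"ax":0,"ay":0,"az":-0.145,"fingers":0.75},
    {"x":0,"y":0,"z":15,"ax":0,"ay":0,"az":-0.145,"fingers":0.75},
    {"x":0,"y":0,"z":15,"ax":0,"ay":0,"az":-0.145,"fingers":0.75},
    {"x":0,"y":0,"z":15,"ax":0,"ay":0,"az":-0.145,"fingers":0.75},
    {"x":0,"y":0,"z":15,"ax":0,"ay":0,"az":-0.145,"fingers":0.75},
    {"x":0,"y":0,"z":15,"ax":0,"ay":0,"az":-0.145,"fingers":0.75},
    {"x":0,"y":0,"z":15,"ax":0,"ay":0,"az":-0.145,"fingers":0.75},
    {"x":0,"y":0,"z":15,"ax":0,"ay":0,"az":-0.145,"fingers":0.75},
  ],
  grip_force=90,
)

```text
t: 1.3
tcp_pos: [0.2154, -0.5333, 0.1248]
eef_rot: [2.244, 2.198, -0.0]
force: [0.0, 0.3, 0.5]
grip_width: 0.751
```

```bash
python3 -c "
from h import *
delta([.478,-.306,.125],1.693)"
```

```text
t 1.3 tcp [ 0.2154 -0.5333  0.1248] yaw 1.5497 tilt [ 2.e-04 -4.e-04 -1.e+00] d(tool,mm) [ 2.328e+02  2.578e+02 -2.000e-01] rot(tool) [ 1.000e-04  4.000e-04 -1.433e-01] grip 0.751 F [0.  0.3 0.5]
```

Call:
jog_arm(
  motion=[
    {"x":29,"y":32,"z":0,"ax":0,"ay":0,"az":0,"fingers":0.6},
    {"x":29,"y":32,"z":0,"ax":0,"ay":0,"az":0,"fingers":0.6},
    {"x":29,"y":32,"z":0,"ax":0,"ay":0,"az":0,"fingers":0.6},
    {"x":29,"y":32,"z":0,"ax":0,"ay":0,"az":0,"fingers":0.6},
    {"x":29,"y":32,"z":0,"ax":0,"ay":0,"az":0,"fingers":0.6},
    {"x":29,"y":32,"z":0,"ax":0,"ay":0,"az":0,"fingers":0.6},
    {"x":29,"y":32,"z":0,"ax":0,"ay":0,"az":0,"fingers":0.6},
    {"x":30,"y":34,"z":0,"ax":0,"ay":0,"az":-0.143,"fingers":0.6},
  ],
)

```text
t: 2.1
tcp_pos: [0.4807, -0.3061, 0.1255]
eef_rot: [2.085, 2.35, -0.0]
force: [1.5, -0.5, -0.0]
grip_width: 0.604
```

```bash
python3 -c "
from h import *
s=snap('wrist'); save(s,'wrist1')
delta([.478,-.306,.019],1.693)
for l in('fork_grip','fork_tips'):
  for r in nets.place_of('wrist',l): print(l,np.round(r['centre'],4),r['p'])
"
```

```text
t 2.15 tcp [ 0.486  -0.3022  0.1257] yaw 1.6992 tilt [ 0.0055  0.0018 -1.    ] d(tool,mm) [ -2.9  -9.  106.6] rot(tool) [ 0.0057 -0.0011  0.0062] grip 0.602 F [5.4 1.9 0.6]
fork_grip [ 0.4764 -0.3074  0.0217] 0.96
```

View pics/wrist1.png

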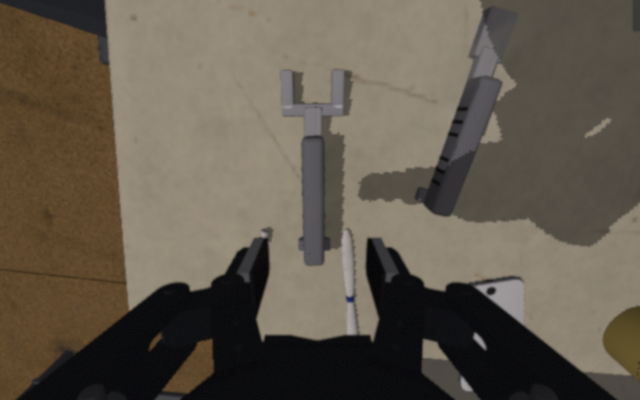

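The wrist view shows the fork ahead (handle from (313,140) to (313,262), prongs at (288,72) and (338,72)). The white pen's tip is at (347,232) and the red pen's at (265,233), both near where the fingers will go, so I'll check the clearance.

```bash
python3 -c "
from h import *
s=dict(np.load('last_wrist.npz'))
a=plane_pts(s,[(347,230),(351,300),(265,230)],.006);h=plane_pts(s,[(313,138),(313,264)],.032);t=plane_pts(s,[(288,71),(338,71)],.012)
print(a.round(4),h.round(4),t.round(4))
print('mid',h.mean(0),'yaw',np.arctan2(*(h[0]-h[1])[[1,0]]), 'tipmid',t.mean(0))
y=1.69;ux=np.array([np.cos(y),np.sin(y)]);uy=np.array([np.sin(y),-np.cos(y)])
for q in a:
  d=q[:2]-h.mean(0)[:2]; print('along',d@ux,'across',d@uy)
delta([.4775,-.3065,.06],1.69)
"
```

```text
[[ 0.5125 -0.3359  0.006 ]
 [ 0.5279 -0.4102  0.006 ]
 [ 0.4376 -0.345   0.006 ]] [[ 0.4718 -0.2544  0.032 ]
 [ 0.4841 -0.3598  0.032 ]] [[ 0.4467 -0.2081  0.012 ]
 [ 0.4849 -0.2034  0.012 ]]
mid [ 0.47794302 -0.30707291  0.032     ] yaw 1.687445252346071 tipmid [ 0.46583366 -0.20574244  0.012     ]
along -0.03277778096317086 across 0.030925580679144367
along -0.10831048129917228 across 0.03730333638647321
along -0.03283440591075109 across -0.044564250055000434
t 2.25 tcp [ 0.4813 -0.3056  0.1253] yaw 1.6907 tilt [ 5.e-04 -3.e-04 -1.e+00] d(tool,mm) [-0.4 -4.  65.3] rot(tool) [0.0005 0.0004 0.0007] grip 0.602 F [-0.8  0.   0.3]
```

Two views agree within 1 mm, and the pens clear the fingers by about 20 mm. I'll centre over the handle and go down.

Call:
jog_arm(
  motion=[
    {"x":0,"y":-3.5,"z":20,"ax":0,"ay":0,"az":0,"fingers":0.6},
    {"x":0,"y":0,"z":30,"ax":0,"ay":0,"az":0,"fingers":0.6},
    {"x":0,"y":0,"z":25,"ax":0,"ay":0,"az":0,"fingers":0.6},
    {"x":0,"y":0,"z":15,"ax":0,"ay":0,"az":0,"fingers":0.6},
    {"x":0,"y":0,"z":10,"ax":0,"ay":0,"az":0,"fingers":0.6},
    {"x":0,"y":0,"z":5,"ax":0,"ay":0,"az":0,"fingers":0.6},
    {"x":0,"y":0,"z":0,"ax":0,"ay":0,"az":0,"fingers":0.6},
    {"x":0,"y":0,"z":0,"ax":0,"ay":0,"az":0,"fingers":0.6},
  ],
)

```text
t: 3.05
tcp_pos: [0.4763, -0.3082, 0.021]
eef_rot: [2.088, 2.345, 0.0]
force: [0.2, 0.2, 0.1]
grip_width: 0.599
```

```bash
python3 -c "
from h import *
s=snap('wrist'); save(s,'wrist2')
delta([.4775,-.3065,.019],1.69)"
```

```text
t 3.1 tcp [ 0.4765 -0.3082  0.0212] yaw 1.6865 tilt [ 0.0014 -0.0011 -1.    ] d(tool,mm) [1.5 1.2 2.2] rot(tool) [ 0.0013  0.0012 -0.0035] grip 0.601 F [-0.8 -0.3  0.4]
```

View pics/wrist2.png

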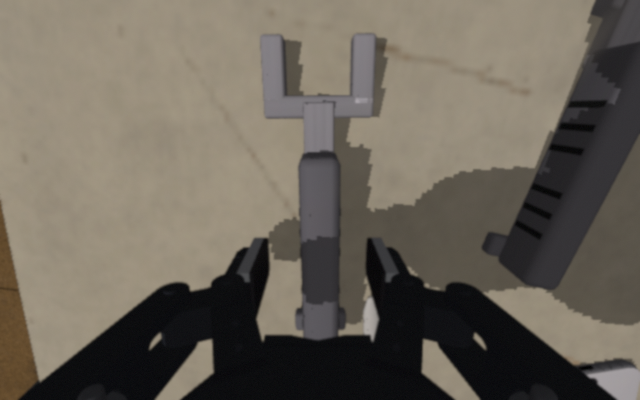

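The handle at (320,240) sits centred between the fingers and straight. I close now.

Call:
jog_arm(
  motion=[
    {"x":0,"y":1,"z":1,"ax":0,"ay":0,"az":0,"fingers":0.4},
    {"x":0,"y":0,"z":0,"ax":0,"ay":0,"az":0,"fingers":0.25},
    {"x":0,"y":0,"z":0,"ax":0,"ay":0,"az":0,"fingers":0.1},
    {"x":0,"y":0,"z":0,"ax":0,"ay":0,"az":0,"fingers":0},
    {"x":0,"y":0,"z":0,"ax":0,"ay":0,"az":0,"fingers":0},
    {"x":0,"y":0,"z":0,"ax":0,"ay":0,"az":0,"fingers":0},
    {"x":0,"y":0,"z":0,"ax":0,"ay":0,"az":0,"fingers":0},
    {"x":0,"y":0,"z":0,"ax":0,"ay":0,"az":0,"fingers":0},
  ],
  grip_force=90,
)

```text
t: 3.9
tcp_pos: [0.4774, -0.3077, 0.02]
eef_rot: [2.088, 2.346, 0.0]
force: [-0.7, 0.2, 5.2]
grip_width: 0.188
```

Call:
jog_arm(
  motion=[
    {"x":0,"y":0,"z":-10,"ax":0,"ay":0,"az":0,"fingers":0},
    {"x":0,"y":0,"z":-20,"ax":0,"ay":0,"az":0,"fingers":0},
    {"x":0,"y":0,"z":-25,"ax":0,"ay":0,"az":0,"fingers":0},
    {"x":0,"y":0,"z":-20,"ax":0,"ay":0,"az":0,"fingers":0},
    {"x":0,"y":0,"z":-5,"ax":0,"ay":0,"az":0,"fingers":0},
    {"x":0,"y":0,"z":0,"ax":0,"ay":0,"az":0,"fingers":0},
    {"x":0,"y":0,"z":0,"ax":0,"ay":0,"az":0,"fingers":0},
  ],
)

```text
t: 4.6
tcp_pos: [0.4763, -0.3071, 0.0983]
eef_rot: [-2.088, -2.345, 0.001]
force: [0.2, 1.3, -2.2]
grip_width: 0.192
```

```bash
python3 -c "
from h import *
s=snap('wrist'); save(s,'wrist3')
st=status.read_state(); delta([.531,-.04,.09],1.609,st)
t=depth_pts(s,[(268,45),(372,45),(320,110)]);print(t)
for n in('wrist',):
 for l in('fork_grip','fork_tips'):
  for r in nets.place_of(n,l): print(n,l,np.round(r['centre'],4),r['p'])
"
```

```text
t 4.65 tcp [ 0.4763 -0.307   0.0981] yaw 1.6868 tilt [-0.0021  0.0013 -1.    ] d(tool,mm) [258.9  85.3   8.3] rot(tool) [-0.002  -0.0015  0.0778] grip 0.192 F [-0.4 -1.1 -1.6]
[[ 0.44421356 -0.21068485  0.09021421]
 [ 0.48800726 -0.20569185  0.09111707]
 [ 0.46933179 -0.23450393  0.09298115]]
wrist fork_grip [ 0.4812 -0.309   0.0991] 0.79
```

View pics/wrist3.png

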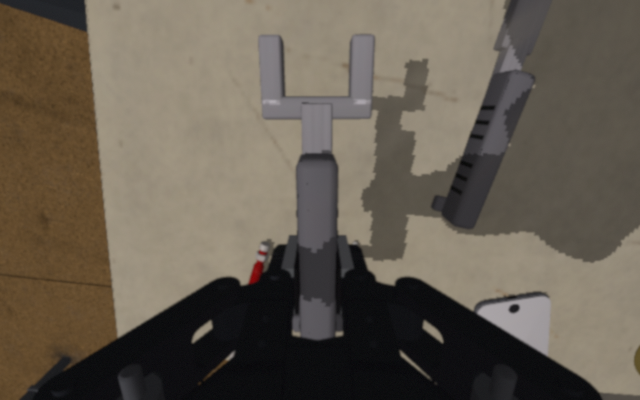

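```bash
python3 -c "
from h import *
s=dict(np.load('last_wrist.npz'))
st=status.read_state();M=R.from_rotvec(st['eef_rot']).as_matrix()
p=plane_pts(s,[(271,36),(363,35),(301,160),(337,160)],.0901)
print(((p-st['tcp_pos'])@M*1000).round(1))
delta([.535,-.10,.0981],1.609,st)
"
```

```text
[[103.  -19.4   8.2]
 [103.4  19.4   8.1]
 [ 50.2  -7.5   8.1]
 [ 50.3   9.5   8.1]]
t 4.75 tcp [ 0.4764 -0.3071  0.0981] yaw 1.6868 tilt [-0.002   0.0013 -1.    ] d(tool,mm) [199.   82.2   0.2] rot(tool) [-0.0019 -0.0014  0.0778] grip 0.192 F [ 0.1 -0.  -1.7]
```

Call:
jog_arm(
  motion=[
    {"x":20,"y":8,"z":0,"ax":0,"ay":0,"az":0,"fingers":0},
    {"x":40,"y":16,"z":0,"ax":0,"ay":0,"az":0,"fingers":0},
    {"x":44,"y":18,"z":0,"ax":0,"ay":0,"az":0,"fingers":0},
    {"x":44,"y":18,"z":0,"ax":0,"ay":0,"az":0,"fingers":0},
    {"x":35,"y":15,"z":0,"ax":0,"ay":0,"az":0,"fingers":0},
    {"x":16,"y":7,"z":0,"ax":0,"ay":0,"az":0.078,"fingers":0},
    {"x":0,"y":0,"z":0,"ax":0,"ay":0,"az":0,"fingers":0},
    {"x":0,"y":0,"z":0,"ax":0,"ay":0,"az":0,"fingers":0},
  ],
)

```text
t: 5.55
tcp_pos: [0.5351, -0.1003, 0.0987]
eef_rot: [-2.176, -2.265, 0.002]
force: [-0.3, 0.2, -1.3]
grip_width: 0.193
```

```bash
python3 -c "
from h import *
s=snap('wrist'); save(s,'wrist4')
st=status.read_state(); delta([.535,-.10,.0981],1.609,st)
for l in('clip_center','groove'):
  for r in nets.place_of('wrist',l): print(l,np.round(r['centre'],4),r['p'])
"
```

```text
t 5.6 tcp [ 0.535  -0.1009  0.0988] yaw 1.6097 tilt [-1.2e-03 -3.0e-04 -1.0e+00] d(tool,mm) [0.9 0.  0.7] rot(tool) [-0.0012  0.0002  0.0007] grip 0.193 F [-0.9 -0.2 -2.2]
clip_center [ 0.6437 -0.0312  0.0031] 0.98
```

View pics/wrist4.png

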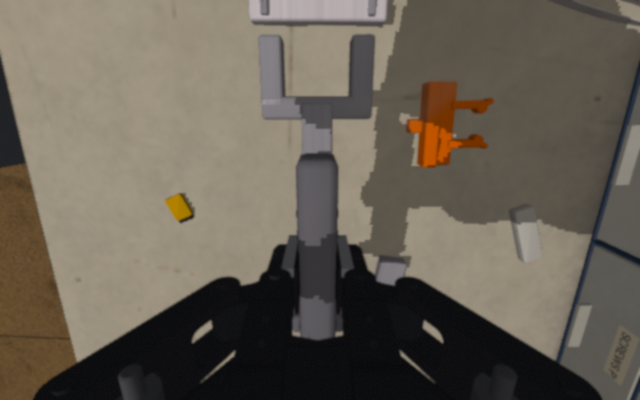

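The wrist view shows the base's rear edge from (250,22) to (385,22), with the rail ends at (265,8) and (373,8). The fork sits centred below it.

```bash
python3 -c "
from h import *
s=dict(np.load('last_wrist.npz'))
save(s,'w4c',(230,0,410,60),4)
st=status.read_state();M=R.from_rotvec(st['eef_rot']).as_matrix()
for z,q in((.014,[(250,20),(386,20)]),(.017,[(265,11),(373,11)]),(.0901,[(271,36),(363,35)])):
  p=plane_pts(s,q,z); print(z,p.round(4).tolist(),((p-st['tcp_pos'])@M*1000).round(1).tolist())
delta([.5338,-.0725,.0981],1.610,st)
"
```

```text
0.014 [[0.4865, 0.0267, 0.014], [0.5748, 0.0303, 0.014]] [[129.8, -43.7, 85.0], [130.2, 44.7, 85.0]]
0.017 [[0.4968, 0.0314, 0.017], [0.5654, 0.0342, 0.017]] [[134.1, -33.2, 82.0], [134.5, 35.4, 82.0]]
0.0901 [[0.5116, 0.0018, 0.0901], [0.5505, 0.0038, 0.0901]] [[104.0, -19.6, 8.9], [104.5, 19.3, 8.9]]
t 5.7 tcp [ 0.535  -0.1014  0.099 ] yaw 1.608 tilt [-6.e-04 -2.e-04 -1.e+00] d(tool,mm) [28.9 -0.2  0.9] rot(tool) [-0.0006  0.0002 -0.002 ] grip 0.192 F [ 0.1 -1.1 -1.4]
```

View pics/w4c.png

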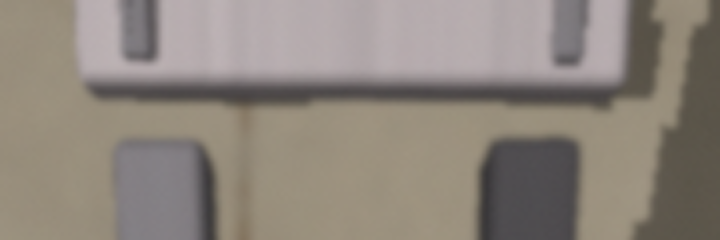

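Call:
jog_arm(
  motion=[
    {"x":0,"y":0.5,"z":10,"ax":0,"ay":0,"az":0,"fingers":0},
    {"x":0,"y":0,"z":20,"ax":0,"ay":0,"az":0,"fingers":0},
    {"x":0,"y":0,"z":20,"ax":0,"ay":0,"az":0,"fingers":0},
    {"x":0,"y":0,"z":10,"ax":0,"ay":0,"az":0,"fingers":0},
    {"x":0,"y":0,"z":1,"ax":0,"ay":0,"az":0,"fingers":0},
    {"x":0,"y":0,"z":0,"ax":0,"ay":0,"az":0,"fingers":0},
    {"x":0,"y":0,"z":0,"ax":0,"ay":0,"az":0,"fingers":0},
  ],
)

```text
t: 6.4
tcp_pos: [0.5366, -0.1006, 0.0391]
eef_rot: [2.178, 2.262, 0.001]
force: [-0.2, -0.9, -1.8]
grip_width: 0.197
```

Call:
jog_arm(
  motion=[
    {"x":10,"y":0,"z":0,"ax":0,"ay":0,"az":0,"fingers":0},
    {"x":15,"y":0,"z":0,"ax":0,"ay":0,"az":0,"fingers":0},
    {"x":10,"y":0,"z":0,"ax":0,"ay":0,"az":0,"fingers":0},
    {"x":3,"y":0,"z":0,"ax":0,"ay":0,"az":0,"fingers":0},
    {"x":0,"y":0,"z":0,"ax":0,"ay":0,"az":0,"fingers":0},
    {"x":0,"y":0,"z":0,"ax":0,"ay":0,"az":0,"fingers":0},
  ],
)

```text
t: 7.0
tcp_pos: [0.5346, -0.0623, 0.0384]
eef_rot: [2.178, 2.264, -0.0]
force: [0.8, -0.6, -1.4]
grip_width: 0.193
```

```bash
python3 -c "
from h import *
st=status.read_state(); delta([.5338,-.0475,.0375],1.610,st)
s=snap('wrist'); save(s,'wrist5'); s=snap('side'); save(s,'side5',(210,210,330,300),6)
"
```

```text
t 7.0 tcp [ 0.5346 -0.0623  0.0384] yaw 1.6094 tilt [ 2.e-04 -3.e-04 -1.e+00] d(tool,mm) [14.8 -0.2  0.9] rot(tool) [ 0.0002  0.0003 -0.0006] grip 0.193 F [ 0.8 -0.6 -1.4]
```

View pics/wrist5.png

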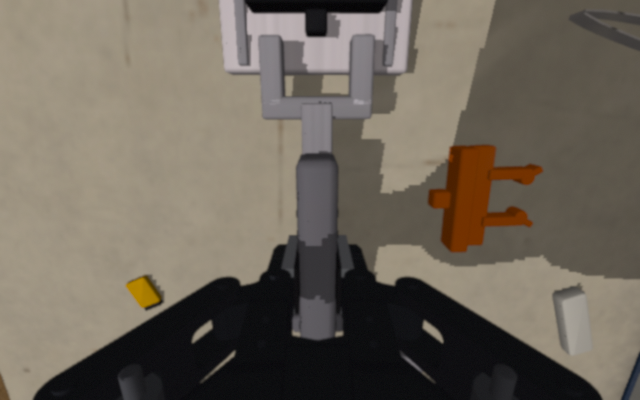

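View pics/side5.png

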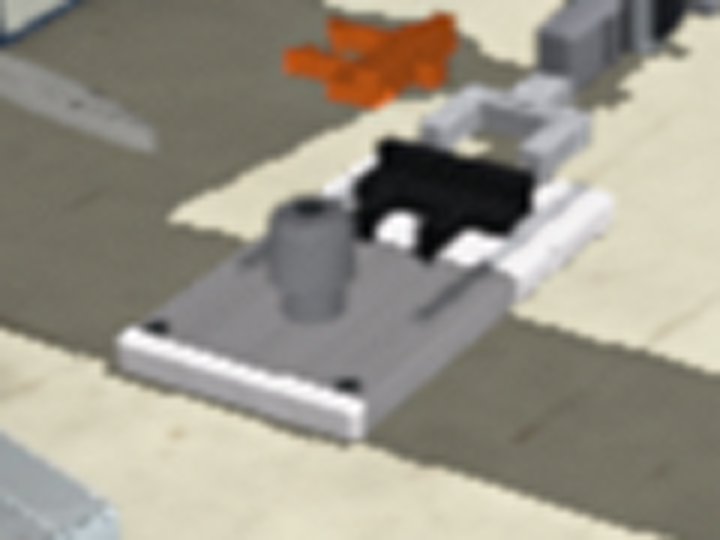

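The prongs straddle the tab at (316,22) and sit centred between the rails. I start the push.

Call:
jog_arm(
  motion=[
    {"x":5,"y":0,"z":0.5,"ax":0,"ay":0,"az":0,"fingers":0},
    {"x":5,"y":0,"z":0,"ax":0,"ay":0,"az":0,"fingers":0},
    {"x":4,"y":0,"z":0,"ax":0,"ay":0,"az":0,"fingers":0},
    {"x":4,"y":0,"z":0,"ax":0,"ay":0,"az":0,"fingers":0},
    {"x":4,"y":0,"z":0,"ax":0,"ay":0,"az":0,"fingers":0},
    {"x":4,"y":0,"z":0,"ax":0,"ay":0,"az":0,"fingers":0},
    {"x":4,"y":0,"z":0,"ax":0,"ay":0,"az":0,"fingers":0},
  ],
)

```text
t: 7.8
tcp_pos: [0.5334, -0.032, 0.0378]
eef_rot: [2.179, 2.263, -0.0]
force: [-0.6, -0.2, -2.5]
grip_width: 0.19
```

```bash
python3 -c "
from h import *
st=status.read_state(); delta([.5306,.0075,.0380],1.610,st)
s=snap('wrist'); save(s,'wrist6'); s=snap('side'); save(s,'side6',(210,210,330,300),6)
"
```

```text
t 7.8 tcp [ 0.5334 -0.032   0.0378] yaw 1.6089 tilt [ 1.e-04 -1.e-04 -1.e+00] d(tool,mm) [39.6 -1.3 -0.2] rot(tool) [ 0.0001  0.0001 -0.0011] grip 0.19 F [-0.6 -0.2 -2.5]
```

View pics/wrist6.png

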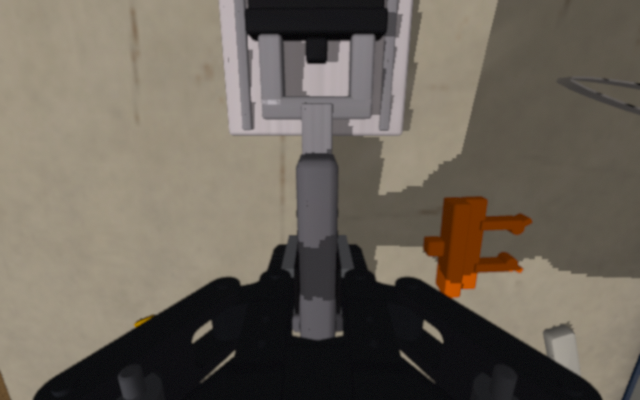

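View pics/side6.png

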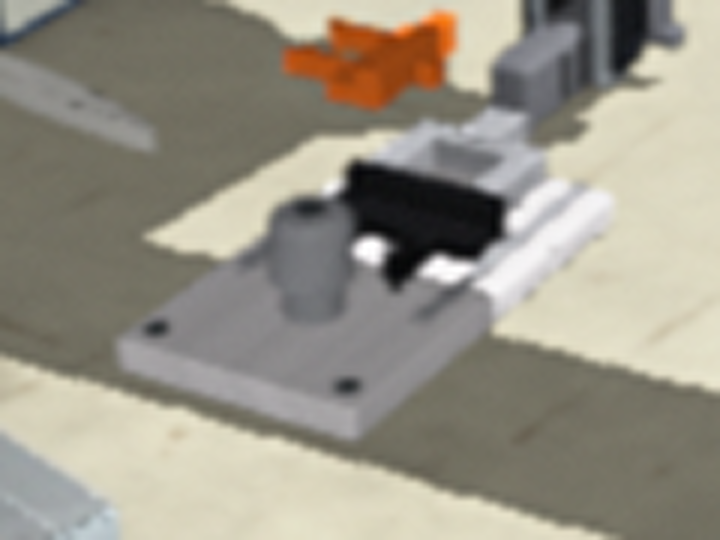

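The clip is in contact and sliding squarely, with the prong ends on the wall at (270,36) and (362,36). I continue.

Call:
jog_arm(
  motion=[
    {"x":3,"y":0,"z":0,"ax":0,"ay":0,"az":0,"fingers":0},
    {"x":4,"y":0,"z":0,"ax":0,"ay":0,"az":0,"fingers":0},
    {"x":4,"y":0,"z":0,"ax":0,"ay":0,"az":0,"fingers":0},
    {"x":4,"y":0,"z":0,"ax":0,"ay":0,"az":0,"fingers":0},
    {"x":4,"y":0,"z":0,"ax":0,"ay":0,"az":0,"fingers":0},
    {"x":3,"y":0,"z":0,"ax":0,"ay":0,"az":0,"fingers":0},
    {"x":3,"y":0,"z":0,"ax":0,"ay":0,"az":0,"fingers":0},
  ],
)

```text
t: 8.6
tcp_pos: [0.5327, -0.0082, 0.038]
eef_rot: [2.176, 2.264, -0.002]
force: [-0.3, -7.5, -0.6]
grip_width: 0.194
```

Call:
jog_arm(
  motion=[
    {"x":2,"y":0,"z":0,"ax":0,"ay":0,"az":0,"fingers":0},
    {"x":2,"y":0,"z":0,"ax":0,"ay":0,"az":0,"fingers":0},
    {"x":2,"y":0,"z":0,"ax":0,"ay":0,"az":0,"fingers":0},
  ],
)

```text
t: 8.9
tcp_pos: [0.5324, -0.0023, 0.038]
eef_rot: [2.177, 2.263, -0.001]
force: [-0.9, -3.5, -0.5]
grip_width: 0.193
```

```bash
python3 -c "
from h import *
st=status.read_state(); delta([.5315,.0055,.0380],1.610,st)
s=snap('wrist'); save(s,'wrist7'); s=snap('side'); save(s,'side7',(210,210,330,300),6)
"
```

```text
t 8.9 tcp [ 0.5324 -0.0023  0.038 ] yaw 1.6096 tilt [ 6.0e-04 -1.8e-03 -1.0e+00] d(tool,mm) [ 7.9 -0.6  0. ] rot(tool) [ 0.0005  0.0018 -0.0004] grip 0.193 F [-0.9 -3.5 -0.5]
```

View pics/side7.png

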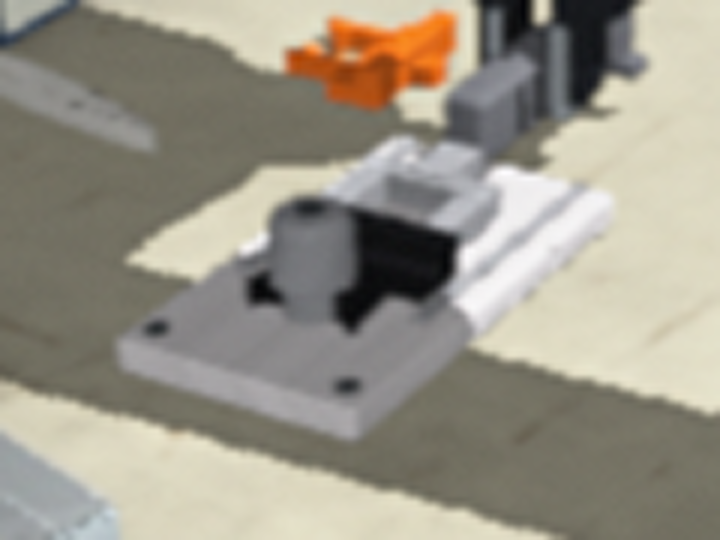

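The arms are round the neck. I push on in small steps until the force rises at the stop.

Call:
jog_arm(
  motion=[
    {"x":2,"y":0,"z":0,"ax":0,"ay":0,"az":0,"fingers":0},
    {"x":2,"y":0,"z":0,"ax":0,"ay":0,"az":0,"fingers":0},
  ],
)

```text
t: 9.2
tcp_pos: [0.5319, 0.003, 0.0377]
eef_rot: [-2.179, -2.262, -0.0]
force: [0.2, -0.1, -2.0]
grip_width: 0.193
```

Call:
jog_arm(
  motion=[
    {"x":2,"y":0,"z":0,"ax":0,"ay":0,"az":0,"fingers":0},
    {"x":1,"y":0,"z":0,"ax":0,"ay":0,"az":0,"fingers":0},
  ],
)

```text
t: 9.4
tcp_pos: [0.5319, 0.0058, 0.0378]
eef_rot: [2.178, 2.264, -0.0]
force: [0.3, -2.9, -0.0]
grip_width: 0.193
```

Call:
jog_arm(
  motion=[
    {"x":1,"y":0,"z":0,"ax":0,"ay":0,"az":0,"fingers":0},
    {"x":0,"y":0,"z":0,"ax":0,"ay":0,"az":0,"fingers":0},
  ],
)

```text
t: 9.6
tcp_pos: [0.532, 0.0059, 0.0379]
eef_rot: [2.177, 2.264, -0.001]
force: [0.1, -5.0, -1.5]
grip_width: 0.193
```

Call:
jog_arm(
  motion=[
    {"x":1.5,"y":0,"z":0,"ax":0,"ay":0,"az":0,"fingers":0},
    {"x":0,"y":0,"z":0,"ax":0,"ay":0,"az":0,"fingers":0},
  ],
)

```text
t: 9.8
tcp_pos: [0.5322, 0.0061, 0.0381]
eef_rot: [2.174, 2.263, -0.003]
force: [0.6, -9.7, 0.2]
grip_width: 0.19
```

Call:
jog_arm(
  motion=[
    {"x":1.5,"y":0,"z":0,"ax":0,"ay":0,"az":0,"fingers":0},
    {"x":0,"y":0,"z":0,"ax":0,"ay":0,"az":0,"fingers":0},
  ],
)

```text
t: 10.0
tcp_pos: [0.5323, 0.0063, 0.0383]
eef_rot: [2.172, 2.263, -0.005]
force: [-0.4, -15.8, 1.5]
grip_width: 0.192
```

```bash
python3 -c "
from h import *
st=status.read_state(); delta([.5315,.0055,.0380],1.610,st)
s=snap('wrist'); save(s,'wrist8'); s=snap('side'); save(s,'side8',(210,210,330,300),6);s=snap('top'); save(s,'top8',(195,180,295,250),8)
f=lambda p:(np.array(p,float)+.5)/8-.5+[195,180]
"
```

```text
t 10.0 tcp [0.5323 0.0063 0.0383] yaw 1.6121 tilt [ 0.0013 -0.0057 -1.    ] d(tool,mm) [-0.8 -0.9  0.3] rot(tool) [0.001  0.0058 0.0021] grip 0.192 F [ -0.4 -15.8   1.5]
```

View pics/side8.png

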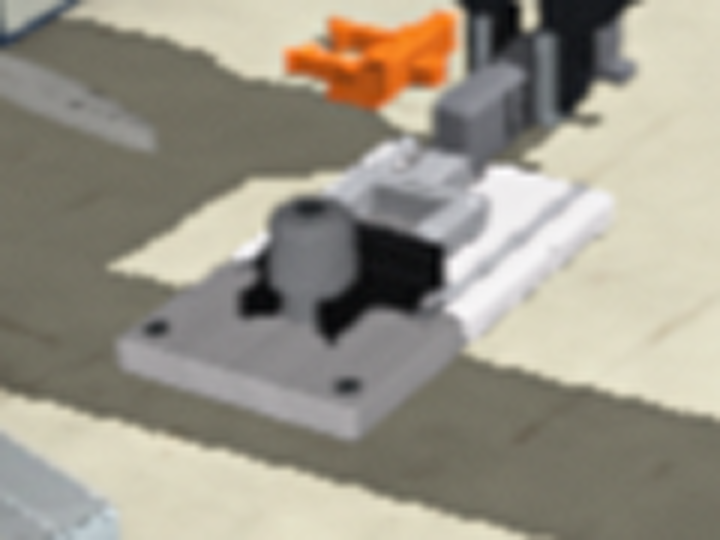

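View pics/top8.png

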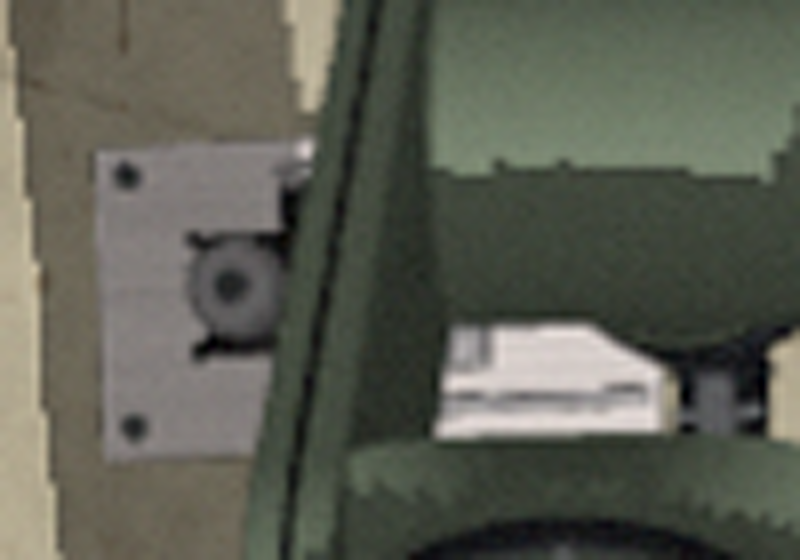

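A stiff stop at the predicted place: 16 N with under 0.3 mm of motion. One firmer press to be sure, then I back off.

Call:
jog_arm(
  motion=[
    {"x":2,"y":0,"z":0,"ax":0,"ay":0,"az":0,"fingers":0},
    {"x":0,"y":0,"z":0,"ax":0,"ay":0,"az":0,"fingers":0},
  ],
)

```text
t: 10.35
tcp_pos: [0.5326, 0.0066, 0.0386]
eef_rot: [2.168, 2.263, -0.008]
force: [0.3, -23.9, 1.9]
grip_width: 0.19
```

Call:
jog_arm(
  motion=[
    {"x":-8,"y":0,"z":0,"ax":0,"ay":0,"az":0,"fingers":0},
    {"x":-10,"y":0,"z":0,"ax":0,"ay":0,"az":0,"fingers":0},
    {"x":-20,"y":0,"z":0,"ax":0,"ay":0,"az":0,"fingers":0},
    {"x":-20,"y":0,"z":0,"ax":0,"ay":0,"az":0,"fingers":0},
    {"x":-15,"y":0,"z":0,"ax":0,"ay":0,"az":0,"fingers":0},
    {"x":0,"y":0,"z":0,"ax":0,"ay":0,"az":0,"fingers":0},
    {"x":0,"y":0,"z":0,"ax":0,"ay":0,"az":0,"fingers":0},
  ],
)

```text
t: 11.05
tcp_pos: [0.5343, -0.0614, 0.0377]
eef_rot: [-2.18, -2.262, -0.0]
force: [0.0, 1.0, -1.7]
grip_width: 0.192
```

```bash
python3 -c "
from h import *
st=status.read_state(); delta([.48,-.2,.06],1.610,st)
s=snap('wrist'); save(s,'wrist9'); s=snap('side'); save(s,'side9',(210,190,330,300),6)
"
```

```text
t 11.05 tcp [ 0.5343 -0.0614  0.0377] yaw 1.6078 tilt [-3.e-04  5.e-04 -1.e+00] d(tool,mm) [-136.5  -59.4  -22.4] rot(tool) [-0.0003 -0.0005 -0.0022] grip 0.192 F [ 0.   1.  -1.7]
```

View pics/wrist9.png

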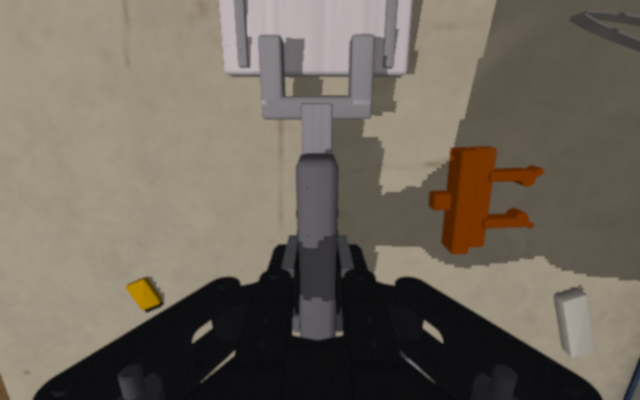

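View pics/side9.png

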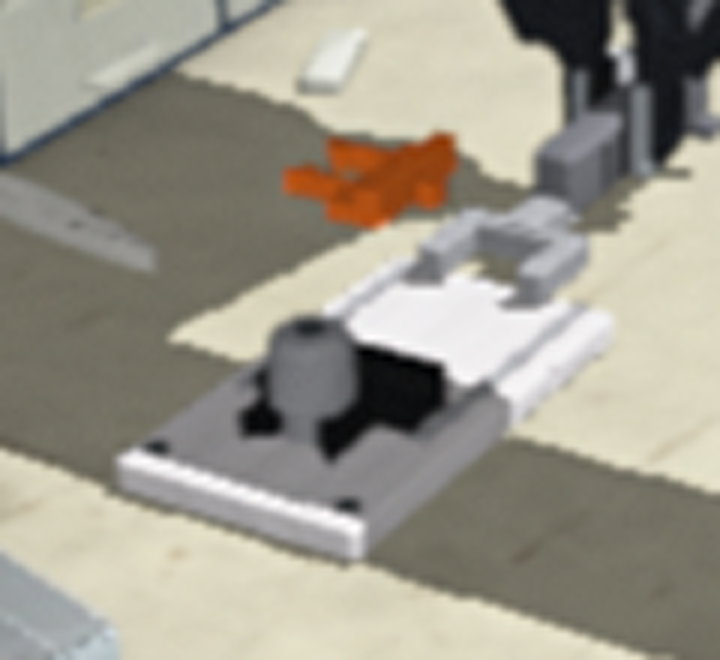

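The clip stays round the post and the fork is clear. I return to the fork's original free spot.

Call:
jog_arm(
  motion=[
    {"x":0,"y":0,"z":-15,"ax":0,"ay":0,"az":0,"fingers":0},
    {"x":-10,"y":-2,"z":-25,"ax":0,"ay":0,"az":0,"fingers":0},
    {"x":-43,"y":-12,"z":-10,"ax":0,"ay":0,"az":0,"fingers":0},
    {"x":-45,"y":-12,"z":0,"ax":0,"ay":0,"az":0,"fingers":0},
    {"x":-45,"y":-12,"z":0,"ax":0,"ay":0,"az":0,"fingers":0},
    {"x":-45,"y":-12,"z":0,"ax":0,"ay":0,"az":0,"fingers":0},
    {"x":-40,"y":-12,"z":0,"ax":0,"ay":0,"az":0,"fingers":0},
    {"x":-15,"y":-4,"z":0,"ax":0,"ay":0,"az":-0.079,"fingers":0},
  ],
)

```text
t: 11.95
tcp_pos: [0.4771, -0.3095, 0.0879]
eef_rot: [2.087, 2.346, -0.001]
force: [-0.2, 0.8, -1.6]
grip_width: 0.191
```

Call:
jog_arm(
  motion=[
    {"x":0,"y":0,"z":0,"ax":0,"ay":0,"az":0,"fingers":0},
    {"x":0,"y":0,"z":15,"ax":0,"ay":0,"az":0,"fingers":0},
    {"x":0,"y":0,"z":20,"ax":0,"ay":0,"az":0,"fingers":0},
    {"x":0,"y":0,"z":15,"ax":0,"ay":0,"az":0,"fingers":0},
    {"x":0,"y":0,"z":8,"ax":0,"ay":0,"az":0,"fingers":0},
    {"x":0,"y":0,"z":0,"ax":0,"ay":0,"az":0,"fingers":0},
    {"x":0,"y":0,"z":0,"ax":0,"ay":0,"az":0,"fingers":0},
  ],
)

```text
t: 12.65
tcp_pos: [0.4783, -0.3062, 0.0302]
eef_rot: [2.087, 2.348, 0.0]
force: [-0.3, 0.8, -0.8]
grip_width: 0.19
```

```bash
python3 -c "
from h import *
st=status.read_state(); delta([.4765,-.307,.020],1.687,st)
s=snap('wrist'); save(s,'wrist10'); s=snap('top'); save(s,'top10',(195,165,475,260),2.8)
"
```

```text
t 12.65 tcp [ 0.4783 -0.3062  0.0302] yaw 1.6883 tilt [ 6.e-04 -3.e-04 -1.e+00] d(tool,mm) [-0.5 -1.9 10.2] rot(tool) [0.0005 0.0004 0.0013] grip 0.19 F [-0.3  0.8 -0.8]
```

View pics/wrist10.png

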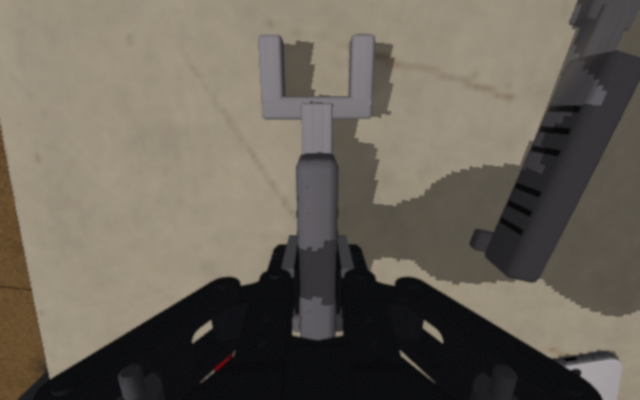

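View pics/top10.png

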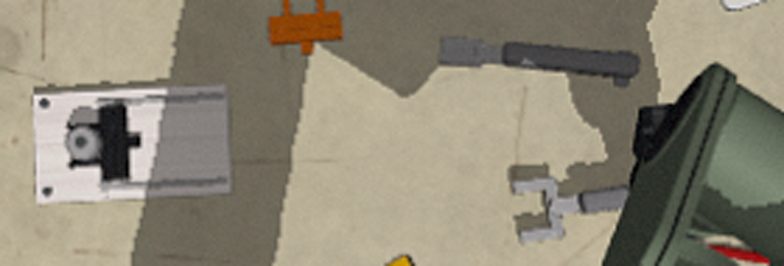

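The spot is clear and the clip sits round the post in the top view. I lower the fork to the bench.

Call:
jog_arm(
  motion=[
    {"x":0,"y":0,"z":6,"ax":0,"ay":0,"az":0,"fingers":0},
    {"x":0,"y":0,"z":3,"ax":0,"ay":0,"az":0,"fingers":0},
    {"x":0,"y":0,"z":1,"ax":0,"ay":0,"az":0,"fingers":0},
    {"x":0,"y":0,"z":0,"ax":0,"ay":0,"az":0,"fingers":0},
  ],
)

```text
t: 13.15
tcp_pos: [0.4776, -0.3067, 0.02]
eef_rot: [-2.088, -2.347, 0.0]
force: [-1.2, 0.7, 1.4]
grip_width: 0.192
```

Call:
jog_arm(
  motion=[
    {"x":0,"y":0,"z":0,"ax":0,"ay":0,"az":0,"fingers":0.22},
    {"x":0,"y":0,"z":0,"ax":0,"ay":0,"az":0,"fingers":0.28},
    {"x":0,"y":0,"z":0,"ax":0,"ay":0,"az":0,"fingers":0.4},
    {"x":0,"y":0,"z":0,"ax":0,"ay":0,"az":0,"fingers":0.55},
    {"x":0,"y":0,"z":0,"ax":0,"ay":0,"az":0,"fingers":0.6},
    {"x":0,"y":0,"z":0,"ax":0,"ay":0,"az":0,"fingers":0.6},
  ],
)

```text
t: 13.75
tcp_pos: [0.4778, -0.3068, 0.0198]
eef_rot: [2.088, 2.347, -0.0]
force: [1.0, -0.6, -0.1]
grip_width: 0.604
```

Call:
jog_arm(
  motion=[
    {"x":0,"y":0,"z":-10,"ax":0,"ay":0,"az":0,"fingers":0.6},
    {"x":0,"y":0,"z":-30,"ax":0,"ay":0,"az":0,"fingers":0.6},
    {"x":0,"y":0,"z":-40,"ax":0,"ay":0,"az":0,"fingers":0.6},
    {"x":-20,"y":0,"z":-40,"ax":0,"ay":0,"az":0,"fingers":0.6},
    {"x":-40,"y":0,"z":-20,"ax":0,"ay":0,"az":0,"fingers":0.6},
    {"x":-40,"y":0,"z":0,"ax":0,"ay":0,"az":0,"fingers":0.6},
    {"x":-30,"y":0,"z":0,"ax":0,"ay":0,"az":0,"fingers":0.6},
    {"x":0,"y":0,"z":0,"ax":0,"ay":0,"az":0,"fingers":0.6},
  ],
)

```text
t: 14.55
tcp_pos: [0.493, -0.4395, 0.1606]
eef_rot: [2.089, 2.342, -0.002]
force: [-0.1, -0.4, 0.2]
grip_width: 0.6
```

```bash
python3 -c "
from h import *
st=status.read_state(); delta([.4765,-.307,.020],1.687,st)
s=snap('wrist'); save(s,'wrist11'); s=snap('top'); save(s,'top11',(195,180,295,250),8); save(s,'top11b',(195,165,475,260),2.8)
for l in('fork_grip','fork_tips','clip_center','groove'):
  for r in nets.place_of('top',l): print(l,np.round(r['centre'],4),r['p'])
"
```

```text
t 14.55 tcp [ 0.493  -0.4395  0.1606] yaw 1.6849 tilt [ 0.0018 -0.003  -1.    ] d(tool,mm) [134.   -1.5 140.1] rot(tool) [ 0.0015  0.0032 -0.0021] grip 0.6 F [-0.1 -0.4  0.2]
fork_grip [ 0.4805 -0.3086  0.0155] 0.84
fork_grip [0.5246 0.1371 0.0159] 0.17
fork_tips [ 0.4638 -0.199   0.0093] 0.58
clip_center [0.5287 0.1434 0.0187] 0.75
clip_center [ 0.6463 -0.0343  0.0038] 0.75
groove [0.522  0.1377 0.0166] 0.64
```

View pics/wrist11.png

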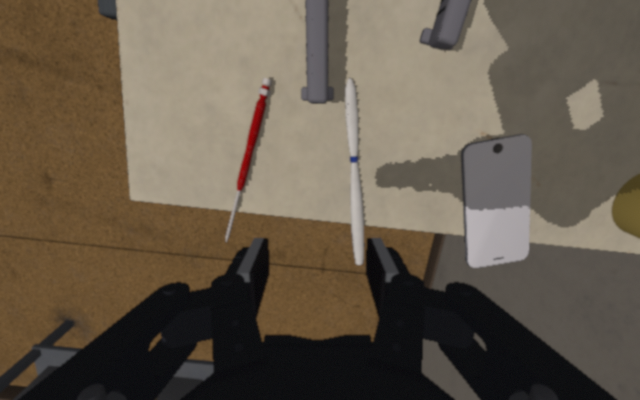

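View pics/top11.png

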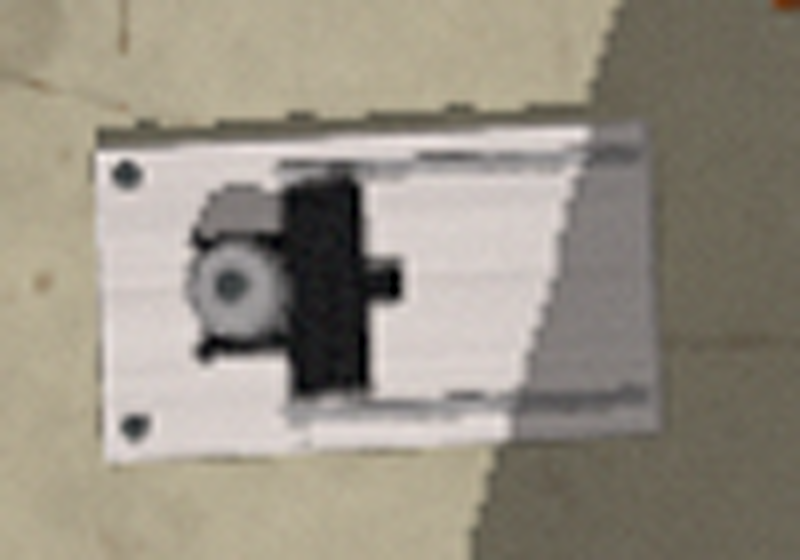

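```bash
python3 -c "
from h import *
s=snap('top')
f=lambda p:(np.array(p,float)+.5)/8-.5+[195,180]
c=plane_pts(s,f([(362,180),(370,390)]),.030); p=plane_pts(s,f([(236,287)]),.05)
b=c.mean(0)+34e-3*np.array([np.cos(1.61),np.sin(1.61),0]); print(c.round(4),p.round(4),'clip_center est',b.round(4),'dist mm',np.hypot(*(b-p[0])[:2])*1000)
d=s['z_map']; uv=f([(300,220),(325,290),(345,370)]); print(depth_pts(s,np.round(uv))[:,2])
g=[(396,241),(415,237),(440,234)]; print(depth_pts(s,g))
save(s,'top12',(340,165,530,275),4); st=status.read_state(); print(st['t'],abs(st['dq']).max())
"
```

```text
[[0.5566 0.1105 0.03  ]
 [0.4974 0.1083 0.03  ]] [[0.5253 0.1427 0.05  ]] clip_center est [0.5257 0.1434 0.03  ] dist mm 0.8226434387201252
[0.02556551 0.02185567 0.03337   ]
[[ 0.46427824 -0.24166534  0.01332981]
 [ 0.47194618 -0.28133724  0.03410161]
 [ 0.47781352 -0.338771    0.03098041]]
14.9 0.005593381149230786
```

View pics/top12.png

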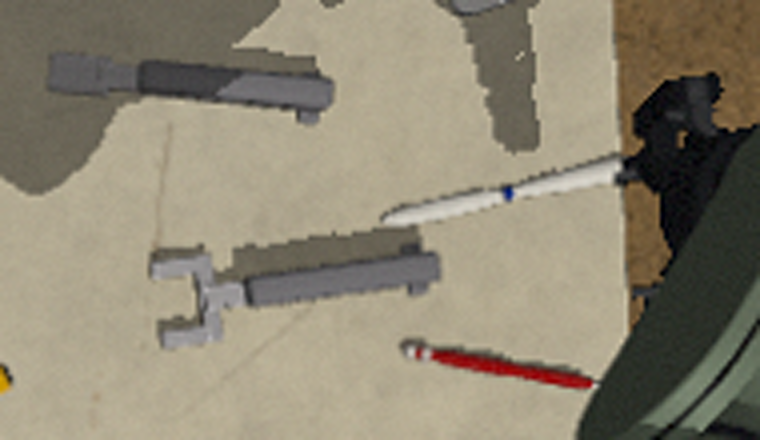

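The clip is within about 1 mm of the post axis. The fork lies flat and upright at its original place, and the gripper is clear and at rest, so I hand the job in.

```bash
python3 -c "
from h import *
print(finish_job())"
```

```text
the job is handed in; nothing more can be done
None
```

The black clip is snapped home on the post, the fork tool is back on the bench, and the job was handed in at about t = 15 s. No verdict was reported.

**What I did:** I gripped the two-pronged fork across its handle and pushed the clip along the rails with the prongs either side of the tab. I pushed until it met a hard stop (16 to 24 N for about 0.3 mm of motion), at the position I had predicted. I then backed off, laid the fork down where it had been, opened the fingers and moved the arm clear. The fingers stayed well away from the clip throughout.

**Last checks:**
- **Clip position:** measured from the top view, clip_center is about 0.8 mm from the post axis. It looks level and square in the rails.
- **Fork:** it lies flat and right way up, with the handle top reading 31 to 34 mm against 32 mm expected.
- **Robot:** the arm is at rest and touching nothing.
- **Disagreements:** the networks' last estimates for clip_center and groove differ from each other by about 9 mm. The groove estimate, 6 mm off my measurement, is the outlier. Depth readings on the clip wall scattered between 22 and 33 mm, against 30 mm expected. I put both down to network and depth noise and relied on the edges in the picture and the hard stop.

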